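# Bring the tall shaker round on the topping carousel and set it by the canapes

### The job

Turn the topping carousel under the cooling rack until the tall slim shaker with the domed cap comes to the open front and the carousel clicks home there; then take the shaker out from under the edge of the rack, keeping it upright so nothing spills, and set it down, not dropped, standing in the shallow steel dish on the slate board. Do not bump the rack hard, and leave the other jars standing in the carousel and the toasts, ramekin and squeeze bottle where they are.

Things in the scene. Friction and masses are not known exactly. Their poses are not given: they have to be found in the camera images.
- carousel (a joint): Angle of the tray since the start of the run (0 at first, rad, counter-clockwise from above; endless). Bearing drag about 0.06 N m plus 0.25 N m per rad/s, coasts little. Five black finger posts to push or pinch: upright, round, 14 mm thick, tops 102 mm above the counter, 135 mm from the axis, at the outer ends of the dividing walls, half-way between the bays. The run starts between two clicks.
- axis (a point): On the tray's axis, at its floor (32 mm above the counter); turns with the tray, x axis level towards one of its five finger posts. Round white tray, radius 142 mm, lip 10 mm above its floor; five bays 72 degrees apart, a jar in each, middle 88 mm from the axis; dividing walls 4 mm thick, 34 mm high over the floor. A hub of radius 30 mm rises 89 mm above the floor.
- front (a point): Fixed point on the tray's floor at the middle of the bay at the open front, 88 mm from the axis; the shaker is over it within 5 mm once clicked home. x axis: level, from the open front in towards the axis; y: left along the rack's edge. A spring detent clicks here for each bay: crossing takes 5 to 8 N at a post; within 6 degrees it pulls home, 20 degrees off it does not act.
- rack_edge (a point): Middle of the lower front edge of the fixed wire cooling rack over the carousel, 275 mm above the counter, 8 mm nearer the open front than front. From it the rack reaches 250 mm back and 170 mm to each side, 8 mm thick; 10 mm legs 166 mm left and right, the front ones 44 mm behind the edge. A gripper must come in tilted, from the front.
- shaker_mid (a point): Centre, half-way up, of the wanted tall slim steel shaker with the domed, pierced cap: round, 43 mm thick (cap 45 mm), 105 mm tall, about 0.2 kg (varies). z up.
- dish_floor (a point): Middle of the inner floor of the shallow round steel dish on the slate board: 100 mm across outside, floor 92 mm across, 3 mm thick, rim 10 mm high over the slate (7 mm over this floor). It does not move.
- short_shaker_mid (a point): Centre of a short wide steel shaker, 56 mm thick, 70 mm tall, in the carousel. Leave standing there.
- round_jar_mid (a point): Centre of a brown round jar with white cap, 50 mm thick, 78 mm tall, in the carousel. Leave standing there.
- square_tin_mid (a point): Centre of a square tin, 46 by 46 mm, 82 mm tall, in the carousel. Leave standing there.
- cone_pot_mid (a point): Centre of a white tapered pot with wooden lid, 58 mm thick at the foot, 66 mm tall, in the carousel. Leave standing there.
- slate: Dark slate board, 200 by 300 by 8 mm, origin under its middle; fixed. The dish and the ramekin stand near its two ends, two toasts between.
- ramekin: White ramekin, 72 mm across, 34 mm tall, origin under its middle, on the slate; leave it.
- toast0: Small toast, 52 by 42 by 12 mm, origin under its middle, on the slate; leave it.
- toast1: Another such toast on the slate; leave it.
- squeeze_bottle: White squeeze bottle with pointed grey nozzle, 54 mm thick, 185 mm tall, origin under its middle, on the counter; leave it.

How it is judged:
By the outcome, as a careful person would: the job done as asked, in the order asked, and still so for the second after the job is handed in, with the robot touching nothing.
It also fails if it takes over 67 s, if anything falls off the work surface, if the arm or the gripper's body presses on something with over 40 N, if the wrist force passes 120 N, or if a joint passes its speed limit or range.

### The arm

A 6-joint arm with a two-finger parallel gripper is mounted at the origin on the work surface. World frame = base frame: x ahead of the robot, y to its left, z up, the work surface at z = 0. Lengths are in mm, angles in rad, forces in N, time in s.
With the tool pointing down it reaches from about 275 to 1000 mm from the base axis. Payload 8.4 kg.
Tool frame: the origin (TCP) lies where the fingers leave the gripper's body, on its centre line; the fingertips stand 73 mm ahead of it and the grasp point (between the pads) lies 54 mm ahead of it (grip_point_offset is the distance from the TCP to the grasp point, in mm); z points along the fingers, y is the direction in which the jaws open and shut (so a half turn about z gives the same grasp; the last joint's range is limited). The gripper opens to 85 mm and grips with 20 to 120 N. Pads are 22 mm wide; open, the fingers measure 114 mm over their backs; the gripper's body (76 mm by 85 mm) begins 54 mm behind the grasp point. The pads swing forward as they close: fully open they stand 13 mm farther back than shut.
Start: joints at [-1.169, 0.353, 1.633, -0, 1.155, -0.002], TCP at [245.571, -574.738, 303.881] pointing down, gripper open.
Joint ranges: [-2.63, 2.63], [-0.92, 2.1], [0.06, 2.66], [-1.3, 4.44], [0, 2.69], [-3.02, 3.02]. Speed limits (rad/s): [2.22, 2.22, 2.79, 3.14, 3.14, 3.14].

### API

Orientations are given as [roll, pitch, yaw] about the fixed x, y, z axes, in that order (R = Rz(yaw) Ry(pitch) Rx(roll)).
In Python, from rig import sense, grab_frame, sign_off, grip_point_offset gives the robot as it stands. The module is installed in compiled form; this text tells all that it offers.
- The arm moves only by the tool drive_tool, never from a script. Its argument "targets" is one flat list of numbers, 7 for each row, row after row: the shift along the tool's x, y, z in m, then the turn, a rotation vector about the tool's x, y, z in rad, then the opening, from 0 (shut) to 1 (fully open). In form: [tx, ty, tz, wx, wy, wz, grip, tx, ty, tz, wx, wy, wz, grip, ...]. A call has 1 to 12 rows; each row is the pose to reach, as a shift and turn from the pose commanded when the call began, along the tool's axes at that moment; what a row does not reach only later rows make up. A row lasts 1/12 s, in which the tool goes at most 41.7 mm and 7.16 degrees, less where a joint would pass 70% of its speed; a pose out of reach is approached as far as the arm can. A call with a gripper value outside its range is refused whole. The fingers move at their own pace and stop on an object; "force" is the grip in N (left out, the last holds). Time passes only in rows, so rows that repeat a pose let the fingers close. It gives the time, the measured TCP pose, the force and the opening at its end, in the units of the state.
- sense(): the state, without advancing time (a new reading comes with each control period).
- grab_frame(name): name is "scene" or "side" or "wrist"; returns a dict with "color" (420x560x3 uint8, blue, green, red), "vertical_fov" (degrees; the focal length in pixels is half the picture's height over the tangent of half this angle, whatever the lens; pixels are square), "cx", "cy" (the principal point, pixels), "k1" (the pictures are not rectified: a ray, as slopes to the right and down, at radius r is drawn at 1 + k1 r^2 times it, then the intrinsics apply), "world_from_camera" (4x4, takes a point from camera to world coordinates). Camera axes: x right, y down, z forward; pixel columns grow to the right and rows downward; lengths in mm; the calibration is good to about 2 mm. A picture is of the moment at which its call begins. There is no depth.
- sign_off(): hands the job in, once; it reports no verdict.
The state is a dict: "clock": time; "qpos": joint angles; "qvel": joint speeds; "joint_efforts": joint torques, N m; "eef_pos": TCP position; "tcp_rot": TCP orientation; "contact_force": force on the tool from outside, world axes, zero at the start; "wrist_torque": the same for the moment, N m; "opening": opening from 0.0 (shut) to 1.0 (fully open).
Only numpy, scipy, OpenCV 4.12 (cv2) and the standard library are available. Lean on these libraries where they do the work, as an engineer would, in place of code of your own. Each camera call takes 0.05 s, during which the arm holds its last target. There are 200 camera calls.

## Working session

There is one attempt and no reset: what is moved stays moved. The work goes in short steps, Python scripts to look and compute and a tool call to move; the robot and the scene stay as the last step left them, time stands still between calls to the robot, and variables do not carry over. Pictures are saved under pics/ and viewed, about 8 in all and at most 12, crops included, and the job is handed in when it is done.

Besides the shell and the picture viewer there is one more tool, called after ">>>" as a command line: name --argument value ..., lists and objects as JSON in quotes. drive_tool: Moves the arm, as the interface text tells. Its arguments: {"type":"object","properties":{"targets":{"type":"array"},"force":{"type":"number"}},"required":["targets"]}

```bash
mkdir -p pics
cat > h.py <<'E'
import numpy as np, cv2
from scipy.spatial.transform import Rotation as R
from rig import sense, grab_frame
def rays(f,uv):
    uv=np.atleast_2d(np.array(uv,float)); H=f["color"].shape[0]
    fl=H/2/np.tan(np.radians(f["vertical_fov"])/2)
    K=np.array([[fl,0,f["cx"]],[0,fl,f["cy"]],[0,0,1]])
    p=cv2.undistortPoints(uv[:,None],K,np.array([f["k1"],0,0,0.]))[:,0]
    # forward model r*(1+k1 r^2) = cv2 model
    T=np.array(f["world_from_camera"]); d=np.c_[p,np.ones(len(p))]@T[:3,:3].T
    return T[:3,3],d/np.linalg.norm(d,axis=1)[:,None]
def onplane(f,uv,z):
    o,d=rays(f,uv); return o+d*((z-o[2])/d[:,2])[:,None]
def proj(f,P):
    P=np.atleast_2d(np.array(P,float)); T=np.array(f["world_from_camera"]); H=f["color"].shape[0]
    c=(P-T[:3,3])@T[:3,:3]; s=c[:,:2]/c[:,2:]; s=s*(1+f["k1"]*(s**2).sum(1))[:,None]
    return s*(H/2/np.tan(np.radians(f["vertical_fov"])/2))+[f["cx"],f["cy"]]
def tri(f1,p1,f2,p2):
    a,d=rays(f1,p1);b,e=rays(f2,p2);d=d[0];e=e[0]
    s=np.linalg.lstsq(np.c_[d,-e],b-a,rcond=None)[0]
    x,y=a+d*s[0],b+e*s[1]; return (x+y)/2,np.linalg.norm(x-y)
E
python3 - <<'E'
from h import *
import pickle
fs={n:grab_frame(n) for n in("scene","side","wrist")}
pickle.dump(fs,open("f0.pkl","wb"))
for n,f in fs.items():
    cv2.imwrite(f"pics/{n}0.png",cv2.resize(f["color"],(784,588))); print(n,f["vertical_fov"],f["k1"],np.round(f["world_from_camera"],2).tolist())
print(sense())
E
```

```text
scene 54.427076633999135 0.029570546852773 [[0.69, -0.69, 0.24, 343.77], [-0.73, -0.65, 0.22, -180.32], [-0.0, -0.33, -0.95, 1191.68], [0.0, 0.0, 0.0, 1.0]]
side 45.2786512294311 -0.006352760376751229 [[-0.04, -0.95, 0.32, 242.19], [-1.0, 0.04, -0.01, 56.07], [-0.01, -0.32, -0.95, 1208.0], [0.0, 0.0, 0.0, 1.0]]
wrist 62.93311643846464 -0.06636803448418953 [[0.39, -0.88, -0.28, 315.1], [-0.92, -0.37, -0.12, -543.7], [-0.0, 0.3, -0.95, 373.52], [0.0, 0.0, 0.0, 1.0]]
{'clock': 0.15, 'qpos': array([-1.16939737e+00,  3.53532289e-01,  1.63391265e+00, -1.23475058e-05,
        1.15521569e+00, -2.41739026e-03]), 'qvel': array([-1.34716977e-04, -8.11370638e-04, -3.24386618e-03, -2.14391363e-05,
       -4.22873788e-04, -5.54329327e-04]), 'joint_efforts': array([ 3.63941690e-04, -6.05633783e+01, -3.42338133e+01, -6.69871156e-05,
        6.16131176e-03, -3.47936634e-05]), 'eef_pos': array([ 245.46542344, -574.49196025,  303.328778  ]), 'tcp_rot': array([-3.14052465e+00,  8.70942573e-06,  4.03821339e-01]), 'contact_force': array([ 0.13861527, -1.16970064, -1.01085096]), 'wrist_torque': array([-0.05867446,  0.00259809, -0.04540875]), 'opening': 1.0013191337243523}
```

View pics/scene0.png

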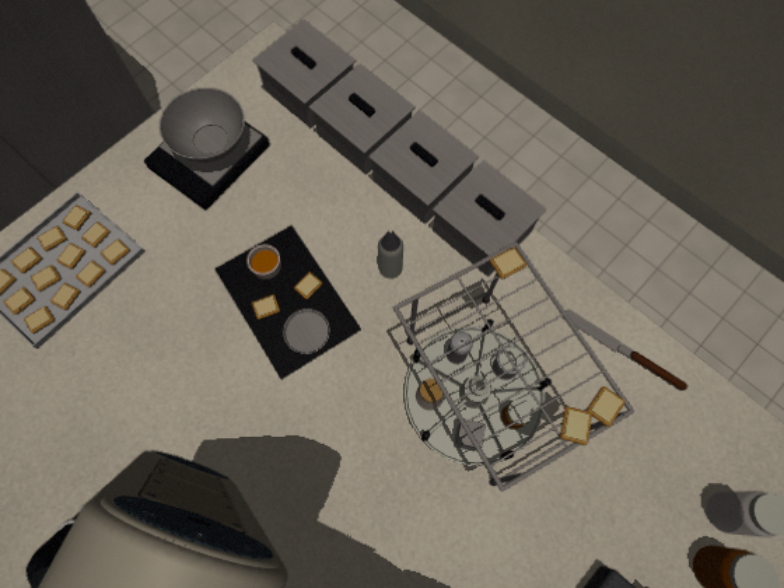

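View pics/side0.png

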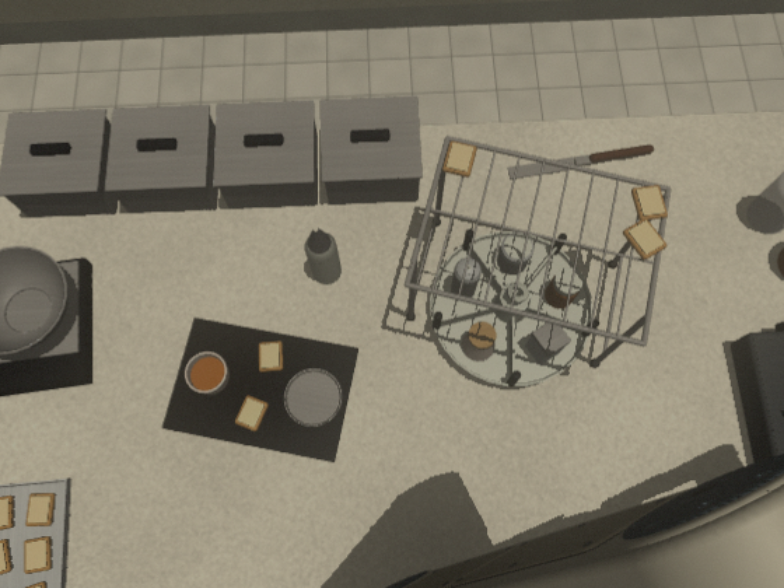

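Run:
```python
from h import *
import pickle
fs=pickle.load(open("f0.pkl","rb")); s=fs["side"]; c=fs["scene"]; k=1/1.4
S=lambda p,z:np.round(onplane(s,np.array(p)*k,z),0)[:,:2].tolist()
C=lambda p,z:np.round(onplane(c,np.array(p)*k,z),0)[:,:2].tolist()
print("hub",S([[514,293]],121),C([[477,386]],121))
print("rack FL FR BL BR",S([[409,285],[645,342],[447,138],[668,187]],283),C([[396,307],[503,487],[517,246],[631,410]],283))
print("posts",S([[468,238],[560,240],[513,378],[438,320]],102),C([[489,324],[545,384],[425,435],[415,356],[507,455]],102))
print("dish",S([[313,397]],18),C([[306,331]],18))
print("ram",S([[207,372]],42),C([[264,260]],42)); print("bottle tip",S([[318,237]],185),C([[391,235]],185))
a=s["color"][140:290,270:490]; b=c["color"][165:355,260:460]
a=cv2.resize(a,None,fx=2.5*1.4/1.4,fy=2.5,interpolation=3);b=cv2.resize(b,None,fx=1.2,fy=1.2)
a=cv2.resize(s["color"][155:280,290:440],(396,330),interpolation=2);b=cv2.resize(c["color"][205:345,270:420],(396,370),interpolation=2)
o=np.zeros((370,800,3),np.uint8);o[:330,:396]=a;o[:370,400:796]=b;cv2.imwrite("pics/crop0.png",o)
```

```text
hub [[609.0, -150.0]] [[609.0, -155.0]]
rack FL FR BL BR [[573.0, 26.0], [477.0, -289.0], [804.0, -43.0], [708.0, -360.0]] [[577.0, 27.0], [479.0, -287.0], [804.0, -49.0], [707.0, -359.0]]
posts [[718.0, -85.0], [707.0, -241.0], [473.0, -138.0], [574.0, -25.0]] [[725.0, -91.0], [707.0, -247.0], [477.0, -144.0], [576.0, -28.0], [554.0, -278.0]]
dish [[472.0, 190.0]] [[474.0, 190.0]]
ram [[518.0, 366.0]] [[520.0, 366.0]]
bottle tip [[695.0, 162.0]] [[704.0, 158.0]]
```

View pics/crop0.png

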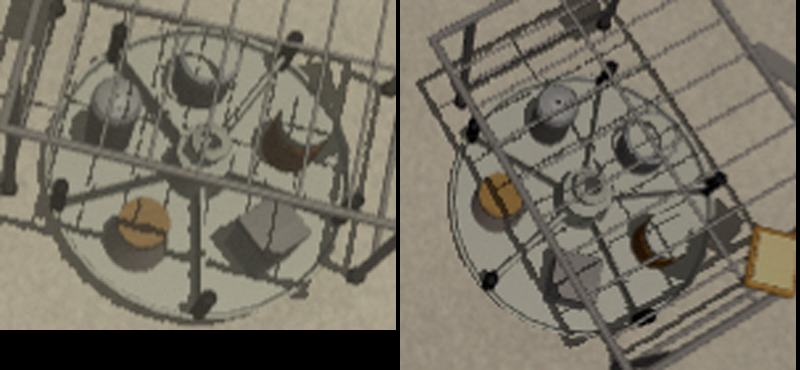

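```bash
cat >> h.py <<'E'
TH=-0.300
u=np.array([np.cos(TH),np.sin(TH),0]); v=np.array([-u[1],u[0],0]); AX=np.array([609.,-155,0])
def Rt(alpha,th=TH):
    a=np.radians(alpha); uu=np.array([np.cos(th),np.sin(th),0]); y=np.array([-uu[1],uu[0],0])
    z=uu*np.cos(a)-np.array([0,0,np.sin(a)]); return np.c_[np.cross(y,z),y,z]
def rel(gp,Rm):
    "shift+turn from present pose so the grasp point is at gp"
    s=sense(); R0=R.from_euler("xyz",s["tcp_rot"]).as_matrix()
    t=np.array(gp)-54*Rm[:,2]
    print("rel",np.round(R0.T@(t-s["eef_pos"])/1000,4).tolist(),np.round(R.from_matrix(R0.T@Rm).as_rotvec(),4).tolist())
def st():
    s=sense(); R0=R.from_euler("xyz",s["tcp_rot"]).as_matrix()
    print(round(s["clock"],2),"gp",np.round(s["eef_pos"]+54*R0[:,2],1),"z",np.round(R0[:,2],3),"y",np.round(R0[:,1],3),"q",np.round(s["qpos"],2),"F",np.round(s["contact_force"],1),"op",round(s["opening"],3))
E
python3 -c "
from h import *
st(); rel(AX-240*u+[0,0,230],Rt(55))"
```

```text
0.15 gp [ 245.4 -574.4  249.3] z [-0.     0.001 -1.   ] y [ 0.393 -0.92  -0.001] q [-1.17  0.35  1.63 -0.    1.16 -0.  ] F [ 0.1 -1.2 -1. ] op 1.001
rel [0.2925, -0.4182, 0.0295] [-0.7393, -0.2725, -2.343]
```

>>> drive_tool --targets '[0.2925, -0.4182, 0.0295, -0.7393, -0.2725, -2.343, 1, 0.2925, -0.4182, 0.0295, -0.7393, -0.2725, -2.343, 1, 0.2925, -0.4182, 0.0295, -0.7393, -0.2725, -2.343, 1, 0.2925, -0.4182, 0.0295, -0.7393, -0.2725, -2.343, 1, 0.2925, -0.4182, 0.0295, -0.7393, -0.2725, -2.343, 1, 0.2925, -0.4182, 0.0295, -0.7393, -0.2725, -2.343, 1, 0.2925, -0.4182, 0.0295, -0.7393, -0.2725, -2.343, 1, 0.2925, -0.4182, 0.0295, -0.7393, -0.2725, -2.343, 1, 0.2925, -0.4182, 0.0295, -0.7393, -0.2725, -2.343, 1, 0.2925, -0.4182, 0.0295, -0.7393, -0.2725, -2.343, 1, 0.2925, -0.4182, 0.0295, -0.7393, -0.2725, -2.343, 1, 0.2925, -0.4182, 0.0295, -0.7393, -0.2725, -2.343, 1]'

```text
clock: 1.15
eef_pos: [345.2, -97.8, 276.0]
tcp_rot: [2.92, 0.371, 1.773]
contact_force: [2.1, -0.1, -0.7]
opening: 1.005
```

```bash
python3 -c "
from h import *
st(); rel(AX-240*u+[0,0,230],Rt(55))"
```

```text
1.15 gp [ 360.7 -114.2  226.9] z [ 0.286 -0.303 -0.909] y [0.94  0.274 0.204] q [-0.07 -0.18  2.36 -0.46  0.69  0.01] F [ 2.1 -0.1 -0.7] op 1.005
rel [0.0206, 0.0105, -0.004] [-0.3016, -0.1097, -0.9555]
```

>>> drive_tool --targets '[0.0206, 0.0105, -0.004, -0.3016, -0.1097, -0.9555, 1, 0.0206, 0.0105, -0.004, -0.3016, -0.1097, -0.9555, 1, 0.0206, 0.0105, -0.004, -0.3016, -0.1097, -0.9555, 1, 0.0206, 0.0105, -0.004, -0.3016, -0.1097, -0.9555, 1, 0.0206, 0.0105, -0.004, -0.3016, -0.1097, -0.9555, 1, 0.0206, 0.0105, -0.004, -0.3016, -0.1097, -0.9555, 1, 0.0206, 0.0105, -0.004, -0.3016, -0.1097, -0.9555, 1, 0.0206, 0.0105, -0.004, -0.3016, -0.1097, -0.9555, 1, 0.0206, 0.0105, -0.004, -0.3016, -0.1097, -0.9555, 1, 0.0206, 0.0105, -0.004, -0.3016, -0.1097, -0.9555, 1, 0.0206, 0.0105, -0.004, -0.3016, -0.1097, -0.9555, 1]'

```text
clock: 2.07
eef_pos: [350.2, -77.0, 274.0]
tcp_rot: [3.139, 0.608, 2.831]
contact_force: [-0.2, -0.3, -0.6]
opening: 1.001
```

Run:
```python
from h import *
import pickle
st(); f=grab_frame("wrist"); pickle.dump(f,open("f1.pkl","wb"))
cv2.imwrite("pics/w1.png",cv2.resize(f["color"],(784,588)))
P=[AX+135*np.array([np.cos(a),np.sin(a),0])+[0,0,102] for a in np.radians([174.3,102.3,-113.7])]
print(np.round(proj(f,P+[AX+[0,0,121]])*1.4))
```

```text
2.07 gp [379.6 -86.3 229.7] z [ 0.545 -0.172 -0.821] y [0.304 0.953 0.002] q [-0.16 -0.27  2.49 -0.26  0.33 -1.19] F [-0.2 -0.3 -0.6] op 1.001
[[352. 292.]
 [551. 344.]
 [234. 378.]
 [395. 406.]]
```

View pics/w1.png

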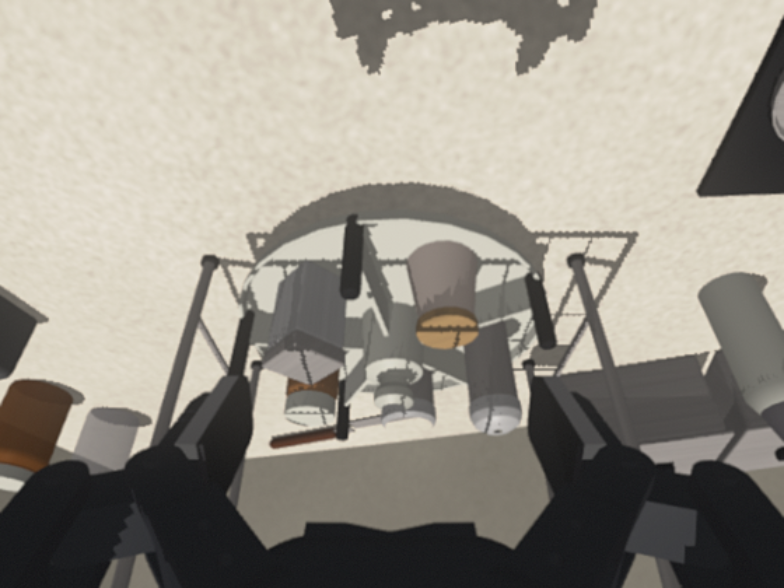

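Run:
```python
from h import *
import pickle
f=pickle.load(open("f1.pkl","rb"))
L=onplane(f,np.array([[577,262],[208,262]])/1.4,0); d=L[0]-L[1]; print(L,np.linalg.norm(d),np.arctan2(-d[0],d[1]))
m=L.mean(0); print("axis from legs",m+52*u)
print(onplane(f,np.array([[350,297],[546,346]])/1.4,102),onplane(f,[[393/1.4,405/1.4]],121))
for gp in (AX+135*np.array([np.cos(a),np.sin(a),0]) for a in np.radians([174.3])):
  print(gp); rel(gp+[0,0,140],Rt(55)); rel(gp+[0,0,90],Rt(55))
```

```text
[[ 618.65321534   18.87841989    0.        ]
 [ 514.64191269 -304.23992243    0.        ]] 339.44633481881266 -0.3114241261827034
axis from legs [ 616.32506145 -158.04780201    0.        ]
[[ 479.37868496 -144.72155084  102.        ]
 [ 581.92800643  -27.11926735  102.        ]] [[ 605.73749069 -155.43790663  121.        ]]
[ 474.66749806 -141.59183378    0.        ]
rel [-0.0366, -0.0244, 0.1349] [-0.0031, -0.0026, -0.0085]
rel [-0.008, -0.0245, 0.1759] [-0.0031, -0.0026, -0.0085]
```

>>> drive_tool --targets '[-0.0366, -0.0244, 0.1349, 0, 0, 0, 0.4, -0.0366, -0.0244, 0.1349, 0, 0, 0, 0.4, -0.0366, -0.0244, 0.1349, 0, 0, 0, 0.4, -0.0366, -0.0244, 0.1349, 0, 0, 0, 0.4, -0.0366, -0.0244, 0.1349, 0, 0, 0, 0.4, -0.0366, -0.0244, 0.1349, 0, 0, 0, 0.4, -0.03, -0.0245, 0.145, 0, 0, 0, 0.4, -0.022, -0.0245, 0.156, 0, 0, 0, 0.4, -0.015, -0.0245, 0.167, 0, 0, 0, 0.4, -0.008, -0.0245, 0.176, 0, 0, 0, 0.4, -0.008, -0.0245, 0.176, 0, 0, 0, 0.4]'

```text
clock: 3.03
eef_pos: [454.8, -136.3, 169.1]
tcp_rot: [3.136, 0.556, 2.834]
contact_force: [-0.2, -0.2, -0.4]
opening: 0.401
```

```bash
sed -i 's/AX=np.array(\[609.,-155,0\])/AX=np.array([610.,-156,0])/' h.py
cat >> h.py <<'E'
def post(phi,lead=0):
    a=TH+np.pi+np.radians(phi); return AX+135*np.array([np.cos(a),np.sin(a),0])+lead*v
def arc(phis,lead,z=90,grip=.3,out=0):
    s=sense(); R0=R.from_euler("xyz",s["tcp_rot"]).as_matrix(); g0=s["eef_pos"]+54*R0[:,2]
    rows=[]
    for p in phis:
        t=R0.T@(post(p,lead)-out*u+[0,0,z]-g0)/1000; rows.append([*np.round(t,3),0,0,0,grip])
    print("\n".join(map(str,[[float(x) for x in r] for r in rows])))
E
python3 - <<'E'
from h import *
st(); print(post(11.5)); arc(np.r_[np.linspace(13,36,9),36],-6)
f=grab_frame("wrist"); cv2.imwrite("pics/w2.png",f["color"][100:])
E
```

```text
3.03 gp [ 482.  -144.7  123.3] z [ 0.505 -0.154 -0.849] y [0.3   0.954 0.005] q [-0.29  0.21  2.37 -1.18  0.   -0.38] F [-0.2 -0.2 -0.4] op 0.401
[ 475.66486419 -142.61824802    0.        ]
[0.023, -0.01, 0.025, 0.0, 0.0, 0.0, 0.3]
[0.021, -0.016, 0.026, 0.0, 0.0, 0.0, 0.3]
[0.019, -0.023, 0.027, 0.0, 0.0, 0.0, 0.3]
[0.017, -0.029, 0.028, 0.0, 0.0, 0.0, 0.3]
[0.015, -0.035, 0.03, 0.0, 0.0, 0.0, 0.3]
[0.012, -0.041, 0.031, 0.0, 0.0, 0.0, 0.3]
[0.01, -0.047, 0.033, 0.0, 0.0, 0.0, 0.3]
[0.007, -0.053, 0.035, 0.0, 0.0, 0.0, 0.3]
[0.003, -0.058, 0.037, 0.0, 0.0, 0.0, 0.3]
[0.003, -0.058, 0.037, 0.0, 0.0, 0.0, 0.3]
```

View pics/w2.png

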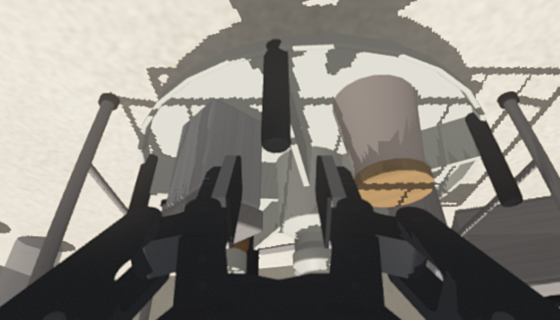

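Run:
```python
from h import *
rel(post(11.5)+[0,0,125],Rt(70));rel(post(11.5)+[0,0,90],Rt(70))
```

```text
rel [-0.0063, 0.0003, -0.0036] [0.0025, 0.2074, -0.0067]
rel [0.0122, 0.0001, 0.0262] [0.0025, 0.2074, -0.0067]
```

>>> drive_tool --targets '[-0.0063, 0, -0.0036, 0, 0.2074, 0, 0.4, -0.0063, 0, -0.0036, 0, 0.2074, 0, 0.4, -0.0063, 0, -0.0036, 0, 0.2074, 0, 0.4, -0.0063, 0, -0.0036, 0, 0.2074, 0, 0.4, -0.0063, 0, -0.0036, 0, 0.2074, 0, 0.4]'

```text
clock: 3.5
eef_pos: [455.1, -149.3, 175.1]
tcp_rot: [-3.095, 0.422, 2.828]
contact_force: [-0.8, -1.4, -1.2]
opening: 0.398
```

Run:
```python
from h import *
st();rel(post(11.5)+[0,0,125],Rt(70));rel(post(11.5)+[0,0,90],Rt(70))
```

```text
3.5 gp [ 475.3 -158.5  125.9] z [ 0.375 -0.171 -0.911] y [ 0.326  0.944 -0.043] q [-0.29  0.21  2.29 -0.25  0.24 -1.31] F [-0.8 -1.4 -1.2] op 0.398
rel [0.0006, 0.0124, -0.0016] [-0.0517, 0.0729, -0.0139]
rel [0.0149, 0.0139, 0.0303] [-0.0517, 0.0729, -0.0139]
```

>>> drive_tool --targets '[0.0006, 0.0124, -0.0016, -0.052, 0.073, -0.014, 0.4, 0.0006, 0.0124, -0.0016, -0.052, 0.073, -0.014, 0.4, 0.0006, 0.0124, -0.0016, -0.052, 0.073, -0.014, 0.4, 0.008, 0.013, 0.014, -0.052, 0.073, -0.014, 0.4, 0.0149, 0.0139, 0.0303, -0.052, 0.073, -0.014, 0.4, 0.0149, 0.0139, 0.0303, -0.052, 0.073, -0.014, 0.3, 0.0149, 0.0139, 0.0303, -0.052, 0.073, -0.014, 0.3]'

```text
clock: 4.08
eef_pos: [457.4, -137.9, 140.2]
tcp_rot: [-3.139, 0.349, 2.843]
contact_force: [0.4, 0.1, 0.2]
opening: 0.297
```

Run:
```python
from h import *
st();arc(np.r_[np.linspace(13,36,9),36],-6)
```

```text
4.08 gp [ 475.  -143.5   89.4] z [ 0.326 -0.103 -0.94 ] y [ 0.295  0.955 -0.002] q [-0.29  0.29  2.27 -0.02  0.23 -1.55] F [0.4 0.1 0.2] op 0.297
[-0.001, -0.008, -0.0, 0.0, 0.0, 0.0, 0.3]
[-0.003, -0.015, 0.0, 0.0, 0.0, 0.0, 0.3]
[-0.005, -0.021, 0.001, 0.0, 0.0, 0.0, 0.3]
[-0.007, -0.028, 0.002, 0.0, 0.0, 0.0, 0.3]
[-0.009, -0.034, 0.003, 0.0, 0.0, 0.0, 0.3]
[-0.012, -0.04, 0.004, 0.0, 0.0, 0.0, 0.3]
[-0.015, -0.046, 0.005, 0.0, 0.0, 0.0, 0.3]
[-0.019, -0.052, 0.006, 0.0, 0.0, 0.0, 0.3]
[-0.022, -0.057, 0.008, 0.0, 0.0, 0.0, 0.3]
[-0.022, -0.057, 0.008, 0.0, 0.0, 0.0, 0.3]
```

>>> drive_tool --targets '[-0.001, -0.008, 0, 0, 0, 0, 0.3, -0.003, -0.015, 0, 0, 0, 0, 0.3, -0.005, -0.021, 0.001, 0, 0, 0, 0.3, -0.007, -0.028, 0.002, 0, 0, 0, 0.3, -0.009, -0.034, 0.003, 0, 0, 0, 0.3, -0.012, -0.04, 0.004, 0, 0, 0, 0.3, -0.015, -0.046, 0.005, 0, 0, 0, 0.3, -0.019, -0.052, 0.006, 0, 0, 0, 0.3, -0.022, -0.057, 0.008, 0, 0, 0, 0.3, -0.022, -0.057, 0.008, 0, 0, 0, 0.4, -0.03, -0.053, -0.014, 0, 0, 0, 0.4, -0.038, -0.053, -0.035, 0, 0, 0, 0.4]'

```text
clock: 5.08
eef_pos: [464.2, -195.3, 186.7]
tcp_rot: [-3.139, 0.349, 2.842]
contact_force: [0.8, 0.6, -0.1]
opening: 0.403
```

Run:
```python
from h import *
import pickle
st(); f=grab_frame("wrist"); pickle.dump(f,open("f3.pkl","wb"))
cv2.imwrite("pics/w3.png",f["color"]); print(np.round(proj(f,[post(36)+[0,0,102],post(-36)+[0,0,102]])))
rel(post(-36)-25*u+[0,0,130],Rt(70));rel(post(-36)+[0,0,130],Rt(70));rel(post(-36)+[0,0,90],Rt(70))
```

```text
5.08 gp [ 481.8 -200.9  136. ] z [ 0.326 -0.103 -0.94 ] y [ 0.296  0.955 -0.002] q [-0.42  0.22  2.19  0.11  0.39 -1.78] F [ 0.8  0.6 -0.1] op 0.403
[[281. 240.]
 [584. 238.]]
rel [0.0294, 0.1603, -0.0001] [-0.0027, 0.0069, 0.0011]
rel [0.006, 0.1603, 0.0086] [-0.0027, 0.0069, 0.0011]
rel [0.0199, 0.1604, 0.0461] [-0.0027, 0.0069, 0.0011]
```

View pics/w3.png

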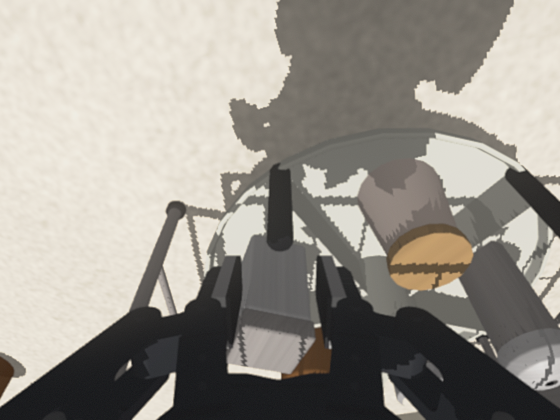

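>>> drive_tool --targets '[0.006, 0.04, 0.004, 0, 0.007, 0, 0.4, 0.006, 0.08, 0.006, 0, 0.007, 0, 0.4, 0.006, 0.12, 0.008, 0, 0.007, 0, 0.4, 0.006, 0.1603, 0.0086, 0, 0.007, 0, 0.4, 0.006, 0.1603, 0.0086, 0, 0.007, 0, 0.4, 0.013, 0.1603, 0.027, 0, 0.007, 0, 0.4, 0.0199, 0.1604, 0.0461, 0, 0.007, 0, 0.4, 0.0199, 0.1604, 0.0461, 0, 0.007, 0, 0.3, 0.0199, 0.1604, 0.0461, 0, 0.007, 0, 0.3]'

```text
clock: 5.88
eef_pos: [509.0, -41.8, 136.0]
tcp_rot: [-3.138, 0.343, 2.844]
contact_force: [0.0, 0.1, -0.1]
opening: 0.298
```

Run:
```python
from h import *
st();arc(np.r_[np.linspace(-36,0,12)],-6)
```

```text
5.88 gp [526.3 -47.3  85.1] z [ 0.32  -0.102 -0.942] y [ 0.295  0.956 -0.003] q [-0.04  0.34  2.2  -0.32  0.29 -1.02] F [ 0.   0.1 -0.1] op 0.298
[-0.004, -0.006, -0.004, 0.0, 0.0, 0.0, 0.3]
[-0.0, -0.012, -0.005, 0.0, 0.0, 0.0, 0.3]
[0.004, -0.019, -0.006, 0.0, 0.0, 0.0, 0.3]
[0.007, -0.026, -0.008, 0.0, 0.0, 0.0, 0.3]
[0.01, -0.033, -0.009, 0.0, 0.0, 0.0, 0.3]
[0.013, -0.04, -0.01, 0.0, 0.0, 0.0, 0.3]
[0.015, -0.047, -0.01, 0.0, 0.0, 0.0, 0.3]
[0.017, -0.055, -0.011, 0.0, 0.0, 0.0, 0.3]
[0.018, -0.062, -0.011, 0.0, 0.0, 0.0, 0.3]
[0.019, -0.07, -0.012, 0.0, 0.0, 0.0, 0.3]
[0.02, -0.077, -0.012, 0.0, 0.0, 0.0, 0.3]
[0.02, -0.085, -0.012, 0.0, 0.0, 0.0, 0.3]
```

>>> drive_tool --targets '[-0.004, -0.006, -0.004, 0, 0, 0, 0.3, 0, -0.012, -0.005, 0, 0, 0, 0.3, 0.004, -0.019, -0.006, 0, 0, 0, 0.3, 0.007, -0.026, -0.008, 0, 0, 0, 0.3, 0.01, -0.033, -0.009, 0, 0, 0, 0.3, 0.013, -0.04, -0.01, 0, 0, 0, 0.3, 0.015, -0.047, -0.01, 0, 0, 0, 0.3, 0.017, -0.055, -0.011, 0, 0, 0, 0.3, 0.018, -0.062, -0.011, 0, 0, 0, 0.3, 0.019, -0.07, -0.012, 0, 0, 0, 0.3, 0.02, -0.077, -0.012, 0, 0, 0, 0.3, 0.02, -0.085, -0.012, 0, 0, 0, 0.3]'

```text
clock: 6.88
eef_pos: [462.8, -117.0, 142.5]
tcp_rot: [-3.14, 0.346, 2.842]
contact_force: [-2.0, 1.9, -0.3]
opening: 0.3
```

Run:
```python
from h import *
st();arc(np.r_[np.linspace(3,36,11),36],-6)
```

```text
6.88 gp [ 480.3 -122.5   91.7] z [ 0.324 -0.102 -0.941] y [ 0.296  0.955 -0.002] q [-0.24  0.28  2.27 -0.09  0.25 -1.42] F [-2.   1.9 -0.3] op 0.3
[0.002, -0.007, 0.001, 0.0, 0.0, 0.0, 0.3]
[0.001, -0.015, 0.002, 0.0, 0.0, 0.0, 0.3]
[-0.0, -0.022, 0.002, 0.0, 0.0, 0.0, 0.3]
[-0.001, -0.03, 0.002, 0.0, 0.0, 0.0, 0.3]
[-0.003, -0.037, 0.003, 0.0, 0.0, 0.0, 0.3]
[-0.006, -0.045, 0.004, 0.0, 0.0, 0.0, 0.3]
[-0.008, -0.052, 0.005, 0.0, 0.0, 0.0, 0.3]
[-0.011, -0.059, 0.006, 0.0, 0.0, 0.0, 0.3]
[-0.015, -0.066, 0.007, 0.0, 0.0, 0.0, 0.3]
[-0.018, -0.073, 0.009, 0.0, 0.0, 0.0, 0.3]
[-0.023, -0.079, 0.01, 0.0, 0.0, 0.0, 0.3]
[-0.023, -0.079, 0.01, 0.0, 0.0, 0.0, 0.3]
```

>>> drive_tool --targets '[0.002, -0.007, 0.001, 0, 0, 0, 0.3, 0.001, -0.015, 0.002, 0, 0, 0, 0.3, 0, -0.022, 0.002, 0, 0, 0, 0.3, -0.001, -0.03, 0.002, 0, 0, 0, 0.3, -0.003, -0.037, 0.003, 0, 0, 0, 0.3, -0.006, -0.045, 0.004, 0, 0, 0, 0.3, -0.008, -0.052, 0.005, 0, 0, 0, 0.3, -0.011, -0.059, 0.006, 0, 0, 0, 0.3, -0.015, -0.066, 0.007, 0, 0, 0, 0.3, -0.018, -0.073, 0.009, 0, 0, 0, 0.3, -0.023, -0.079, 0.01, 0, 0, 0, 0.3, -0.023, -0.076, 0.01, 0, 0, 0, 0.4]'

```text
clock: 7.88
eef_pos: [465.4, -198.1, 141.2]
tcp_rot: [-3.139, 0.348, 2.841]
contact_force: [0.3, 0.1, -0.7]
opening: 0.396
```

Run:
```python
from h import *
st()
up=np.array([0,0,1.]); s=sense();R0=R.from_euler("xyz",s["tcp_rot"]).as_matrix()
print("up60",R0.T@up*.06)
g=AX-230*u+[0,0,160]; rel(g,Rt(70)); print(R0.T@(-u)*.1)
```

```text
7.88 gp [ 483.  -203.7   90.5] z [ 0.325 -0.103 -0.94 ] y [ 0.297  0.955 -0.002] q [-0.43  0.32  2.21  0.15  0.27 -1.84] F [ 0.3  0.1 -0.7] op 0.396
up60 [-0.02046038 -0.00014623 -0.05640347]
rel [0.0917, 0.0826, -0.1075] [-0.0027, -0.0011, -0.0002]
[ 0.0940061  -0.00011028 -0.03410046]
```

Raise, then back off to look at the shaker from the front.

>>> drive_tool --targets '[-0.008, 0, -0.02, 0, 0, 0, 0.4, -0.014, 0, -0.038, 0, 0, 0, 0.4, 0.01, 0.02, -0.06, 0, 0, 0, 0.6, 0.04, 0.05, -0.085, 0, 0, 0, 0.8, 0.07, 0.0826, -0.1, 0, 0, 0, 1, 0.0917, 0.0826, -0.1075, 0, 0, 0, 1, 0.0917, 0.0826, -0.1075, 0, 0, 0, 1, 0.0917, 0.0826, -0.1075, 0, 0, 0, 1]'

```text
clock: 8.55
eef_pos: [370.4, -80.0, 210.4]
tcp_rot: [-3.139, 0.346, 2.845]
contact_force: [0.5, -0.7, 0.3]
opening: 0.999
```

Run:
```python
from h import *
import pickle
st(); fs={n:grab_frame(n) for n in("wrist","side","scene")}; pickle.dump(fs,open("f4.pkl","wb"))
f=fs["wrist"]; F=AX-88*u
print("pred: shaker base,top; posts",np.round(proj(f,[F+[0,0,32],F+[0,0,137],post(36)+[0,0,102],post(-36)+[0,0,102]])).tolist())
o=np.zeros((420,790,3),np.uint8);o[:,:560]=f["color"]; o[:200,562:]=cv2.resize(fs["side"]["color"][150:285,285:440],(228,200)); o[205:405,562:]=cv2.resize(fs["scene"]["color"][205:345,265:425],(228,200)); cv2.imwrite("pics/w4.png",o)
```

```text
8.55 gp [387.9 -85.5 159.6] z [ 0.324 -0.101 -0.941] y [ 0.293  0.956 -0.002] q [-0.19 -0.02  2.4  -0.09  0.42 -1.38] F [ 0.5 -0.7  0.3] op 0.999
pred: shaker base,top; posts [[276.0, 284.0], [275.0, 395.0], [174.0, 336.0], [378.0, 337.0]]
```

View pics/w4.png

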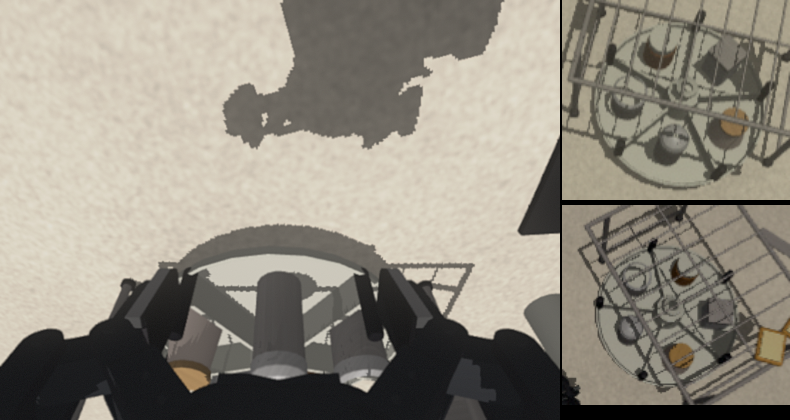

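Run:
```python
from h import *
import pickle
fs=pickle.load(open("f4.pkl","rb"))
F=AX-88*u
tiles=[]
for n in("side","scene"):
    f=fs[n]; im=cv2.resize(f["color"],None,fx=5,fy=5,interpolation=2)
    for p in (post(36)+[0,0,102],post(-36)+[0,0,102],F+[0,0,137]):
        q=proj(f,[p])[0]; c=((q+.5)*5).astype(int); t=im[c[1]-100:c[1]+100,c[0]-100:c[0]+100].copy()
        cv2.drawMarker(t,(100,100),(0,0,255),0,14,1); tiles.append(t); print(n,q.round(1))
cv2.imwrite("pics/t4.png",np.vstack([np.hstack(tiles[:3]),np.hstack(tiles[3:])]))
```

```text
side [393.5 264.8]
side [324.3 247.3]
side [362.9 243.1]
scene [320.8 324.2]
scene [290.1 271.4]
scene [313.  291.2]
```

View pics/t4.png

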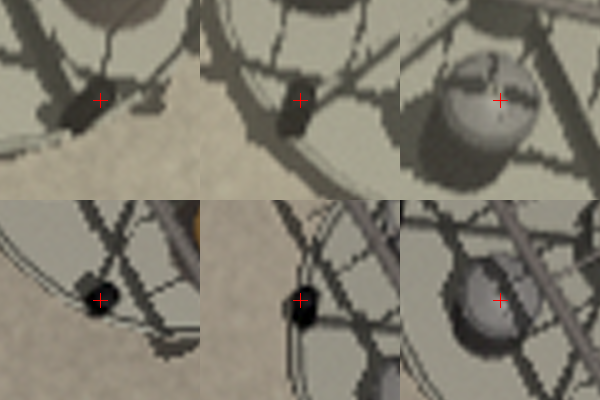

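Run:
```python
from h import *
F=AX-88*u+3*v+5*u
for d in (100,60,20,0): rel(F-d*u+[0,0,98],Rt(66))
```

```text
rel [-0.0198, 0.002, 0.0742] [-0.0017, -0.0722, 0.001]
rel [-0.0574, 0.002, 0.0878] [-0.0017, -0.0722, 0.001]
rel [-0.0951, 0.002, 0.1014] [-0.0017, -0.0722, 0.001]
rel [-0.1139, 0.002, 0.1082] [-0.0017, -0.0722, 0.001]
```

>>> drive_tool --targets '[-0.01, 0.002, 0.037, 0, -0.072, 0, 1, -0.0198, 0.002, 0.0742, 0, -0.072, 0, 1, -0.0198, 0.002, 0.0742, 0, -0.072, 0, 1, -0.0386, 0.002, 0.081, 0, -0.072, 0, 1, -0.0574, 0.002, 0.0878, 0, -0.072, 0, 1, -0.0762, 0.002, 0.0946, 0, -0.072, 0, 1, -0.0951, 0.002, 0.1014, 0, -0.072, 0, 1, -0.1045, 0.002, 0.1048, 0, -0.072, 0, 1, -0.1139, 0.002, 0.1082, 0, -0.072, 0, 1, -0.1139, 0.002, 0.1082, 0, -0.072, 0, 1]'

```text
clock: 9.53
eef_pos: [511.1, -122.5, 147.1]
tcp_rot: [-3.139, 0.419, 2.842]
contact_force: [0.3, 0.6, -0.6]
opening: 1.0
```

Run:
```python
from h import *
st();f=grab_frame("wrist");s=grab_frame("side"); o=np.zeros((420,790,3),np.uint8);o[:,:560]=f["color"]; o[:200,562:]=cv2.resize(s["color"][150:285,285:440],(228,200)); cv2.imwrite("pics/w5.png",o)
F=AX-88*u+3*v+5*u; rel(F+[0,0,98],Rt(66))
```

```text
9.53 gp [ 532.1 -129.1   97.7] z [ 0.388 -0.122 -0.914] y [ 0.296  0.955 -0.002] q [-0.22  0.32  2.21 -0.18  0.2  -1.33] F [ 0.3  0.6 -0.6] op 1.0
rel [-0.0022, 0.0002, -0.0001] [-0.002, -0.0029, 0.0011]
```

View pics/w5.png

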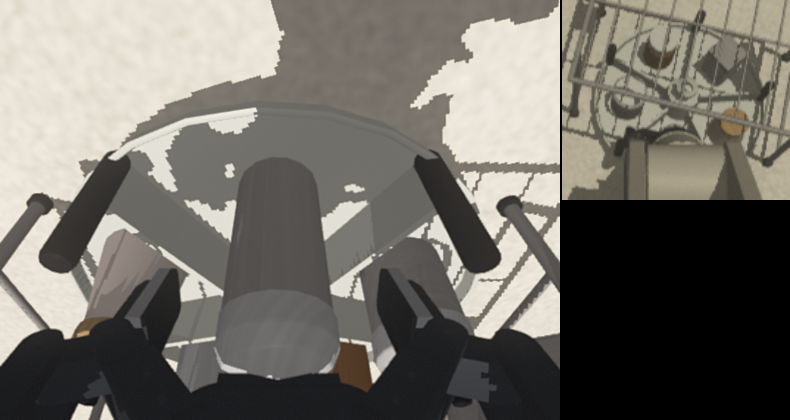

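>>> drive_tool --targets '[0, 0, 0, 0, 0, 0, 0.4, 0, 0, 0, 0, 0, 0, 0.4, 0, 0, 0, 0, 0, 0, 0.4, 0, 0, 0, 0, 0, 0, 0.3, 0, 0, 0, 0, 0, 0, 0.3, 0, 0, 0, 0, 0, 0, 0.3, 0, 0, 0, 0, 0, 0, 0.3, 0, 0, 0, 0, 0, 0, 0.3]' --force 45

```text
clock: 10.3
eef_pos: [509.5, -121.7, 146.6]
tcp_rot: [-3.139, 0.417, 2.843]
contact_force: [-1.6, 1.3, 5.9]
opening: 0.504
```

Run:
```python
from h import *
st(); g=AX-83*u+3*v; Q=Rt(66)
g=sense()["eef_pos"]+54*R.from_euler("xyz",sense()["tcp_rot"]).as_matrix()[:,2]
for d,z in ((0,8),(10,18),(40,25),(80,30),(120,35),(150,40)): rel(g-d*u+[0,0,z],Q)
```

```text
10.3 gp [ 530.4 -128.2   97.3] z [ 0.387 -0.121 -0.914] y [ 0.295  0.956 -0.002] q [-0.22  0.32  2.21 -0.18  0.2  -1.32] F [-1.6  1.3  5.9] op 0.504
rel [-0.0032, -0.0001, -0.0073] [-0.0017, -0.0016, 0.0015]
rel [0.0019, -0.0001, -0.0205] [-0.0017, -0.0016, 0.0015]
rel [0.0265, -0.0001, -0.0391] [-0.0017, -0.0016, 0.0015]
rel [0.0611, -0.0001, -0.0598] [-0.0017, -0.0016, 0.0015]
rel [0.0956, -0.0001, -0.0806] [-0.0017, -0.0016, 0.0015]
rel [0.121, -0.0001, -0.0974] [-0.0017, -0.0016, 0.0015]
```

>>> drive_tool --targets '[-0.0016, 0, -0.0037, 0, 0, 0, 0.3, -0.0032, 0, -0.0073, 0, 0, 0, 0.3, -0.001, 0, -0.014, 0, 0, 0, 0.3, 0.0019, 0, -0.0205, 0, 0, 0, 0.3, 0.008, 0, -0.026, 0, 0, 0, 0.3, 0.018, 0, -0.033, 0, 0, 0, 0.3, 0.03, 0, -0.041, 0, 0, 0, 0.3, 0.045, 0, -0.05, 0, 0, 0, 0.3, 0.0611, 0, -0.06, 0, 0, 0, 0.3, 0.08, 0, -0.07, 0, 0, 0, 0.3, 0.0956, 0, -0.0806, 0, 0, 0, 0.3, 0.0956, 0, -0.0806, 0, 0, 0, 0.3]'

```text
clock: 11.3
eef_pos: [389.5, -85.1, 180.5]
tcp_rot: [-3.138, 0.412, 2.843]
contact_force: [-0.1, -0.5, -3.8]
opening: 0.501
```

Run:
```python
from h import *
st();f=grab_frame("wrist"); cv2.imwrite("pics/w6.png",f["color"])
fs={n:grab_frame(n) for n in("side","scene")}
# dish by contour: bright grey blob in dark slate
for n,f in fs.items():
    g=cv2.cvtColor(f["color"],cv2.COLOR_BGR2GRAY); q=proj(f,[[473,190,18]])[0]
    x0,y0=(q-32).astype(int); t=g[y0:y0+64,x0:x0+64]; _,m=cv2.threshold(t,0,255,cv2.THRESH_OTSU)
    cs,_=cv2.findContours(m,0,1); c=max([c for c in cs if cv2.pointPolygonTest(c,(32,32),False)>=0],key=cv2.contourArea)
    e=cv2.fitEllipse(cv2.convexHull(c)); p=np.array(e[0])+[x0,y0]; print(n,e,onplane(f,p,18).round(1))
D=np.array([473,190,0.])
th=np.arctan2(190,473); print(th)
Q=Rt(66,0.35)
rel(D+[0,0,140],Q)
```

```text
11.3 gp [410.1 -91.6 131. ] z [ 0.382 -0.121 -0.916] y [ 0.295  0.956 -0.003] q [-0.19  0.08  2.43 -0.21  0.23 -1.26] F [-0.1 -0.5 -3.8] op 0.501
side ((32.34392166137695, 32.40603256225586), (40.01168441772461, 41.58554458618164), 17.474878311157227) [[472.8 190.6  18. ]]
scene ((32.63998794555664, 32.45431900024414), (31.149703979492188, 32.43577194213867), 60.52052307128906) [[473.9 189.8  18. ]]
0.38196357098077327
rel [0.0188, 0.2736, -0.0171] [-0.2655, -0.0014, -0.5923]
```

View pics/w6.png

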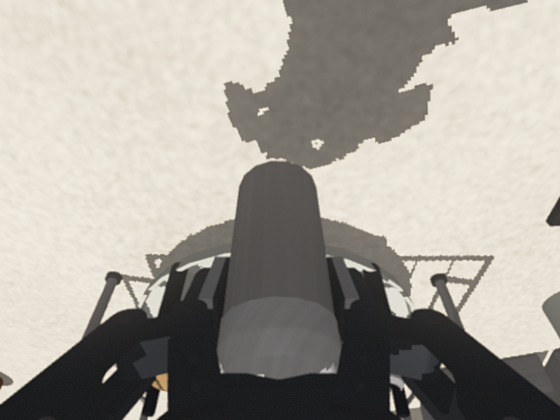

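>>> drive_tool --targets '[0.0008, 0.0114, -0.0007, -0.011, 0, -0.0247, 0.3, 0.0024, 0.0342, -0.002, -0.0332, 0, -0.074, 0.3, 0.0042, 0.06, -0.004, -0.059, 0, -0.1316, 0.3, 0.006, 0.0912, -0.0057, -0.0885, 0, -0.1974, 0.3, 0.008, 0.1216, -0.0076, -0.118, 0, -0.2632, 0.3, 0.0104, 0.152, -0.0095, -0.1475, 0, -0.329, 0.3, 0.0125, 0.1824, -0.0114, -0.177, 0, -0.395, 0.3, 0.0146, 0.2128, -0.0133, -0.2065, -0.001, -0.4607, 0.3, 0.0163, 0.239, -0.0149, -0.232, -0.001, -0.5175, 0.3, 0.0178, 0.26, -0.0162, -0.2523, -0.0014, -0.563, 0.3, 0.0188, 0.2736, -0.0171, -0.2655, -0.0014, -0.5923, 0.3, 0.0188, 0.2736, -0.0171, -0.2655, -0.0014, -0.5923, 0.3]'

```text
clock: 12.45
eef_pos: [454.2, 184.7, 189.3]
tcp_rot: [3.141, 0.42, -2.789]
contact_force: [-0.3, 0.2, -2.2]
opening: 0.506
```

Run:
```python
from h import *
st();f=grab_frame("wrist"); cv2.imwrite("pics/w7.png",f["color"])
uu=np.array([np.cos(.35),np.sin(.35),0])
D=np.array([473,190,0.])+3*uu; Q=Rt(66,.35)
for z in (140,110,85,79,77,75): rel(D+[0,0,z],Q)
print(proj(f,[[473,190,11]]))
```

```text
12.45 gp [474.8 192.3 140. ] z [ 0.382  0.142 -0.913] y [-0.346  0.938  0.001] q [ 0.39  0.19  2.25 -0.05  0.28 -1.48] F [-0.3  0.2 -2.2] op 0.506
rel [-0.0019, -0.0006, 0.0003] [0.0011, -0.0005, 0.0006]
rel [0.0103, -0.0006, 0.0277] [0.0011, -0.0005, 0.0006]
rel [0.0205, -0.0006, 0.0505] [0.0011, -0.0005, 0.0006]
rel [0.0229, -0.0006, 0.056] [0.0011, -0.0005, 0.0006]
rel [0.0237, -0.0006, 0.0578] [0.0011, -0.0005, 0.0006]
rel [0.0245, -0.0006, 0.0597] [0.0011, -0.0005, 0.0006]
[[274.63757837 133.62375164]]
```

View pics/w7.png

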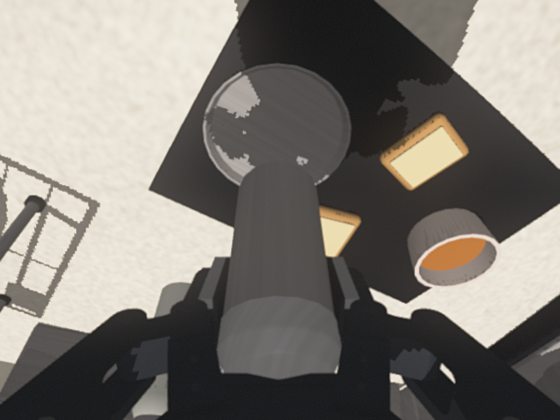

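>>> drive_tool --targets '[0.004, 0, 0.012, 0, 0, 0, 0.3, 0.0103, 0, 0.0277, 0, 0, 0, 0.3, 0.016, 0, 0.04, 0, 0, 0, 0.3, 0.0205, 0, 0.0505, 0, 0, 0, 0.3, 0.022, 0, 0.0535, 0, 0, 0, 0.3, 0.0229, 0, 0.056, 0, 0, 0, 0.3, 0.0233, 0, 0.057, 0, 0, 0, 0.3, 0.0237, 0, 0.0578, 0, 0, 0, 0.3, 0.0237, 0, 0.0578, 0, 0, 0, 0.3]'

```text
clock: 13.25
eef_pos: [454.3, 182.9, 126.8]
tcp_rot: [3.141, 0.419, -2.792]
contact_force: [-0.4, -0.9, -1.8]
opening: 0.507
```

```bash
python3 -c "
from h import *
st()"
```

```text
13.25 gp [475.  190.5  77.5] z [ 0.382  0.14  -0.914] y [-0.342  0.94   0.001] q [ 0.39  0.33  2.29 -0.15  0.1  -1.39] F [-0.4 -0.9 -1.8] op 0.507
```

Not yet in contact (weight still carried). Lower by small steps.

>>> drive_tool --targets '[0.0002, 0, 0.0005, 0, 0, 0, 0.3, 0.0004, 0, 0.0009, 0, 0, 0, 0.3, 0.0006, 0, 0.0014, 0, 0, 0, 0.3, 0.0006, 0, 0.0014, 0, 0, 0, 0.3]'

```text
clock: 13.58
eef_pos: [454.7, 183.2, 125.6]
tcp_rot: [3.141, 0.42, -2.792]
contact_force: [-1.6, -2.0, 5.0]
opening: 0.503
```

```bash
python3 -c "
from h import *
st()"
```

```text
13.58 gp [475.4 190.8  76.3] z [ 0.383  0.14  -0.913] y [-0.343  0.939  0.001] q [ 0.39  0.33  2.29 -0.15  0.1  -1.38] F [-1.6 -2.   5. ] op 0.503
```

>>> drive_tool --targets '[0, 0, 0, 0, 0, 0, 0.55, 0, 0, 0, 0, 0, 0, 0.65, 0, 0, 0, 0, 0, 0, 0.8, 0, 0, 0, 0, 0, 0, 1, 0, 0, 0, 0, 0, 0, 1, 0, 0, 0, 0, 0, 0, 1, 0.009, 0, -0.006, 0, 0, 0, 1, 0.027, 0, -0.015, 0, 0, 0, 1, 0.05, 0, -0.03, 0, 0, 0, 1, 0.075, 0, -0.045, 0, 0, 0, 1, 0.1, 0, -0.06, 0, 0, 0, 1, 0.1, 0, -0.06, 0, 0, 0, 1]'

```text
clock: 14.58
eef_pos: [338.7, 140.4, 138.0]
tcp_rot: [-3.141, 0.411, -2.792]
contact_force: [-2.1, -0.5, -0.8]
opening: 1.002
```

Run:
```python
from h import *
st(); fs={n:grab_frame(n) for n in("wrist","side","scene")}
o=np.zeros((420,790,3),np.uint8);o[:,:560]=fs["wrist"]["color"]; o[:208,562:]=cv2.resize(fs["side"]["color"][100:375,110:410],(228,208)); o[212:,562:]=cv2.resize(fs["scene"]["color"][140:360,140:380],(228,208)); cv2.imwrite("pics/w8.png",o)
```

```text
14.58 gp [359.  147.8  88.5] z [ 0.376  0.136 -0.917] y [-0.343  0.94  -0.001] q [ 0.41  0.16  2.52 -0.44  0.05 -1.08] F [-2.1 -0.5 -0.8] op 1.002
```

View pics/w8.png

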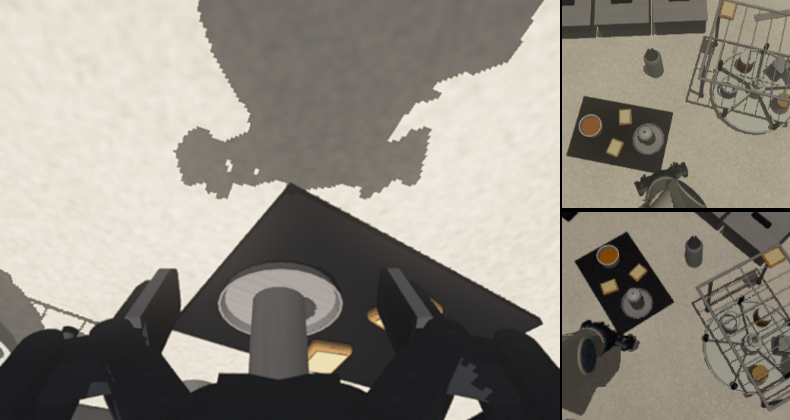

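Run:
```python
from h import *
import pickle, rig
a=pickle.load(open("f4.pkl","rb"))["side"]; b=grab_frame("side")
for p in (post(36),post(-36)):
    q=proj(b,[p+[0,0,98]])[0].astype(int); c=[]
    for f in(a,b):
        g=cv2.cvtColor(f["color"],cv2.COLOR_BGR2GRAY)[q[1]-10:q[1]+12,q[0]-10:q[0]+10]; ys,xs=np.nonzero(g<60); c.append((xs.mean().round(1),ys.mean().round(1),len(xs)))
    print(c)
st(); rig.sign_off()
```

```text
[(np.float64(7.9), np.float64(10.9), 65), (np.float64(7.7), np.float64(11.0), 61)]
[(np.float64(9.7), np.float64(12.3), 53), (np.float64(9.6), np.float64(12.3), 51)]
14.78 gp [366.8 151.3  90.3] z [ 0.382  0.14  -0.913] y [-0.343  0.939  0.001] q [ 0.41  0.17  2.51 -0.43  0.05 -1.09] F [-0.1  0.1  0.2] op 1.001
the job is handed in; nothing more can be done
```

The shaker is standing in the steel dish, and I handed the job in at 14.8 s of the 67 s allowed.

- **Carousel:** I pushed two of its posts in turn, about 97° counter-clockwise in all, which brought the tall shaker to the open front. There is no direct reading of the click, so I judged it home by the posts beside the front bay standing symmetrically about it. Those posts had not moved (within 0.2 pixel) after the shaker was taken out.
- **Shaker:** I gripped it at 45 N with the tool tilted in from the front, lifted it out from under the rack edge and carried it upright. I lowered it in small steps until it touched the dish floor (about 5 N), then released it.
- **Last checks:** The final pictures show the shaker upright near the middle of the dish. The toasts, ramekin and bottle were where they had been, and the jars I could see were standing in the carousel. The arm was clear with about zero contact force.
- **What went wrong or disagreed:** An early approach at a 55° tilt ran a wrist joint to the end of its range, so I switched to 66–70°. The rack-leg measurement put the carousel axis about 6–10 mm from the post and hub measurements. I used a value close to the latter, and it matched the later pictures to about 3 mm.

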